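# Lock the push-and-turn cap on a find's vial

## Robot

A 6-joint arm with a two-finger parallel gripper is mounted at the origin on the work surface. World frame = base frame: x ahead of the robot, y to its left, z up, the work surface at z = 0. Lengths are in mm, angles in rad, forces in N, time in s.
With the tool pointing down it reaches from about 375 to 900 mm from the base axis. Payload 3.1 kg.
Tool frame: the origin (TCP) lies on the centre line of the jaws, within the pads' length; the fingertips stand 14 mm ahead of it and the grasp point (between the pads) lies 5 mm behind it; z points along the fingers, y is the line along which they close (so a half turn about z gives the same grasp; the last joint's range is limited). The gripper opens to 85 mm and grips with 20 to 120 N. Pads are 22 mm wide; open, the fingers measure 114 mm over their backs; the gripper's body (76 mm by 85 mm) begins 54 mm behind the grasp point. The pads swing forward as they close: fully open they stand 13 mm farther back than shut.
Start: joints at [-1.337, 0.527, 1.433, -0, 1.181, -0.178], TCP at [250.182, -572.718, 245.31] pointing down, gripper open.
Joint ranges: [-3.08, 3.08], [-0.75, 2.2], [0.22, 2.44], [-1.43, 4.57], [0, 2.65], [-2.85, 2.85]. Speed limits (rad/s): [2.79, 2.79, 3.14, 3.14, 3.14, 3.14].

## Interface

Orientations are given as a unit quaternion [x, y, z, w].
In Python, from rig import r gives the robot as it stands.
- The arm moves only by the tool send_rows, never from a script. Its argument "rows" is a list of rows, each a list of 7 numbers: the finger opening in cm, from 0 to 8.54, then the shift along the world's x, y, z in cm, then the turn, a rotation vector about the world's x, y, z in rad. In form: [[hand, tx, ty, tz, rx, ry, rz], ...]. A call has 1 to 12 rows; each row shifts and turns the commanded pose from where the row before left it; what a row does not reach is not made up. A row lasts 1/12 s, in which the tool goes at most 41.7 mm and 7.16 degrees, less where a joint would pass 70% of its speed; a pose out of reach is approached as far as the arm can. A call is refused whole if a number of a shift passes 4.17 or a number of a turn 0.125, either way. A call with a gripper value outside its range is refused whole. The fingers move at their own pace and stop on an object; "newtons" is the grip in N (left out, the last holds). Time passes only in rows, so rows that do not move let the fingers close. It gives the time, the measured TCP pose, the force, the opening and the grip force at its end, in the units of the state.
- r.get_state(): the state, without advancing time (a new reading comes with each control period).
- r.get_image(name): name is "side" or "top" or "wrist"; returns a dict with "image" (400x640x3 uint8, red, green, blue), "depth" (400x640 float32, mm along the optical axis (not along the pixel's ray), 0 where there is no reading), "fx", "fy", "cx", "cy" (pixels), "distortion" ([k1, k2, p1, p2, k3] as OpenCV has them; the pictures are not rectified), "cam_to_world" (4x4, takes a point from camera to world coordinates). Camera axes: x right, y up, looking along -z (the intrinsics and any distortion apply to the point x, -y, -z); pixel columns grow to the right and rows downward; lengths in mm; the calibration is good to about 2 mm. A picture is of the moment at which its call begins.
- r.sign_off(): hands the job in; it is judged then, once.
Trained networks look in the newest picture that a camera, given by its name, has taken for a name from the list of things; names that differ only in an ending like _2 or _b are one class to them, and where a whole thing is asked for, a point or a joint stands for the part that bears it (a point fixed in the world has none). Each returns a list of dicts, best first, with "score" (0 to 1); they miss things now and then, are a little off and sometimes report something else, mostly with a low value. They report only what shows in the picture. A call takes as long as a camera call. They do not tell look-alikes from the thing itself.
- r.outline_of(target, camera): "pixels" (400x640 bool, what is visible of it) and "location" ([column, row] in pixels, amid what is visible of it).
The state is a dict: "t": time; "joint_positions": joint angles; "joint_vel": joint speeds; "joint_torque": joint torques, N m; "ee_pos": TCP position; "tool_rot": TCP orientation; "ft_force": force on the tool from outside, world axes, zero at the start; "moment": the same for the moment, N m; "finger_gap": finger opening in mm; "grasp_force": force on a finger pad.
Only numpy, scipy, OpenCV 4.12 (cv2) and the standard library are available. Lean on these libraries where they do the work, as an engineer would, in place of code of your own. Each camera call takes 0.05 s, during which the arm holds its last target. There are 200 camera calls.

## Task

Close the amber sample vial that is clamped in the bench vice: fetch its white push-and-turn cap from the tray, set it on the neck, feel for where its hidden lugs drop between the vial's tabs, then press it down against its spring and turn it clockwise to the end stop, so that it stays locked down by itself when you let go. The plastic is thin, so press only as hard as the spring needs and stop turning as soon as you feel the stop. Leave the brush, the loupe and the small vial where they are.

Things in the scene. Friction and masses are not known exactly. Their poses are not given: they have to be found in the camera images.
- cap: White push-and-turn cap with a closed top and fine ribs all round, lying open side down on the tray's felt. Outer diameter 53 mm, 26 mm high, skirt inside diameter 48 mm; about 45 g. Origin: centre of the skirt's lower edge; z up through the closed top. It looks the same from every side: its x axis does not tell where the lugs inside are.
- cap_top (a point): Centre of the cap's flat top, 26 mm above the skirt's lower edge. Inside are a sprung sealing disc and four lugs, a quarter turn apart. Lugs: 16 deg wide, 3 mm thick, from the skirt in to 19.2 mm from the axis, 1 to 4 mm above the lower edge; moulded on, at an angle to the x axis that differs each time and must be found by feel.
- cap_edge (a point): Centre of the skirt's lower edge (same point as the cap's origin). The disc inside (37 mm across), which bears on the vial's rim, has its lower face 9 mm above this when free. It pushes up 8.5 mm into the cap: 0.7 N to start, then 1.4 N per mm, to a hard stop at about 13 N.
- vial: Amber vial, upright, 90 mm high, clamped in the vice: it neither turns, sinks nor lifts. Origin: centre of the neck's rim (open mouth), z up. Neck 36 mm in diameter and 19 mm high, body below it 47 mm in diameter. Four tabs on the neck, 45 mm across, tops 4 mm below the rim. While the cap's lugs stand on the tabs its lower edge is 5 mm below the rim.
- vial_gap (a point): Middle of the gap on the vial's +x axis, 20 mm out, level with the tab tops. Four gaps, 40 deg wide, on +x, -x, +y and -y. Turned either way under a light push, the cap drops where its lugs meet the gaps (within 12 deg) and rests on its spring, lower edge 9 mm below the rim. Pressed past 16 mm (about 10.5 N; hard stop 17.5 mm) it can turn clockwise seen from above.
- vial_notch (a point): Middle of a notch's roof, 46 deg clockwise (from above) of the +x gap's middle, 9 mm below the rim. Each tab, going clockwise from its gap's edge: hook lip 14 deg (underside 12 mm below the rim), notch 24 deg, end stop 12 deg (down to 16 mm). A lug is behind the lip 42 deg from its gap's middle and meets the stop at 50. Let go, the cap springs up to about 13 mm below the rim, locked.
- tray: Wooden tray with grey felt, 320 x 380 mm (x, y), rim 32 mm high, loop handles 54 mm high on its y sides. Origin: centre of its underside. The felt is 9.5 mm above the table. A few flat dark coins lie along its -x side.
- vice: Small iron bench vice, bolted down. Origin: on the table, below the vial's axis. Jaws 90 mm wide (y) with cork faces, 62 mm high, from 23 to 52 mm either side of the axis along x; its screw and 68 mm T-bar stick out to 132 mm on its -x side, 50 mm high.
- brush: Loose brush with a wooden handle, 166 mm long, lying on the tray near its +x rim. Origin: middle of the brush, on the felt; y along the handle.
- loupe: Loose black loupe, 34 mm diameter, 30 mm high, standing on the tray in its -x, -y corner. Origin: centre of its foot.
- small_vial: Loose small closed vial, 29 mm diameter, 61 mm high, standing on the table about 120 mm from the vice on its +x side. Origin: centre of its foot.
Not all that is in view belongs to the job. Leave any black or brown look-alike of the cap alone.

How it is judged (in metres and radians):
On the way:
1. the cap is pressed down until its lugs are below the tabs (horizontal distance between cap and vial below 0.004 m and z of cap in the frame of vial below -0.0148 m), for 0.1 s.
At the end, for the whole second after the job is handed in: The cap sits on the vial, let go and at rest: its axis within 3 mm of the vial's and within 0.1 rad of upright, and the lock holds it down against its spring, its lower edge 11.5 to 14.8 mm below the rim (unlocked it would stand at 9 mm or higher) (horizontal distance between cap and vial below 0.003 m and z of cap in the frame of vial between -0.0148 and -0.0115 m and angle between cap's own z axis and vertical below 0.1 rad and linear speed of cap below 0.01 m/s); the robot touches nothing.
It fails at once if the cap and the vial are forced against each other with more than 40 N (contact force between cap and vial above 40 N).
It fails at once if the brush, the loupe or the small vial is moved more than 20 mm (distance of any of brush, loupe, small_vial from where it was at the start of the episode above 0.02 m).
It also fails if it takes over 70 s, if anything falls off the work surface, if the arm or the gripper's body presses on something with over 40 N, if the wrist force passes 120 N, or if a joint passes its speed limit or range.

## Working session

There is one attempt and no reset: what is moved stays moved. The work goes in short steps, Python scripts to look and compute and a tool call to move; the robot and the scene stay as the last step left them, time stands still between calls to the robot, and variables do not carry over. Pictures are saved under pics/ and viewed, at most 10 in all, crops included, and the job is handed in when it is done.

Besides the shell and the picture viewer there is one more tool, called after "Call:" by a JSON object that holds its "api" and its "payload", one argument or row to a line. send_rows: Moves the arm, as the interface text tells. Its arguments: {"type":"object","properties":{"rows":{"type":"array","items":{"type":"array","items":{"type":"number"}}},"newtons":{"type":"number"}},"required":["rows"]}

```bash
mkdir -p pics; ls
cat > h.py <<'E'
import numpy as np, cv2
from rig import r
def world(im, mask):
    v,u=np.nonzero(mask & (im["depth"]>0)); d=im["depth"][v,u]
    K=np.array([[im["fx"],0,im["cx"]],[0,im["fy"],im["cy"]],[0,0,1.]])
    p=cv2.undistortPoints(np.stack([u,v],1).astype(np.float64)[:,None],K,np.array(im["distortion"],float))[:,0]
    c=np.stack([p[:,0]*d,-p[:,1]*d,-d,np.ones_like(d)],1)
    return (c@np.array(im["cam_to_world"]).T)[:,:3]
E
python3 - <<'E'
from h import *
ims={}
for c in ("top","side"):
    im=r.get_image(c); cv2.imwrite(f"pics/{c}0.png",im["image"][:,:,::-1])
    for n in ("cap","vial","tray","vice","brush","loupe","small_vial"):
        for o in r.outline_of(n,c)[:3]:
            w=world(im,o["pixels"])
            if len(w)==0: continue
            zt=np.percentile(w[:,2],97); t=w[w[:,2]>zt-4]
            print(c,n,round(o["score"],2),np.round(o["location"]),len(w),"ztop",round(zt,1),"top c",np.round((t.min(0)+t.max(0))/2,1),"ext",np.round(np.ptp(t,0),0))
print(r.get_state())
E
```

```text
pics
top cap 0.71 [207. 171.] 518 ztop 39.9 top c [575.3 171.6  38.6] ext [50. 52.  5.]
top cap 0.68 [303. 163.] 542 ztop 30.3 top c [600.9 -41.9  29.1] ext [53. 50.  6.]
top cap 0.67 [178. 288.] 569 ztop 30.0 top c [325.8 220.9  28.9] ext [52. 51.  6.]
top vial 0.73 [384. 184.] 577 ztop 120.7 top c [ 554.9 -208.5  120.4] ext [40. 40.  7.]
top tray 0.73 [186. 176.] 25163 ztop 34.9 top c [572.7 209.9  44.9] ext [330. 388.  28.]
top vice 0.82 [380. 202.] 3634 ztop 64.9 top c [ 553.7 -206.9   89.5] ext [111.  99.  57.]
top vice 0.31 [198. 119.] 366 ztop 22.7 top c [700.6 185.6  22.5] ext [ 14. 168.   8.]
top brush 0.81 [200. 119.] 401 ztop 22.7 top c [700.6 185.6  22.5] ext [ 14. 168.   8.]
top loupe 0.67 [255. 236.] 230 ztop 43.7 top c [443.5  61.5  42.3] ext [32. 32.  5.]
top small_vial 0.54 [363. 128.] 220 ztop 64.9 top c [ 680.8 -165.4   63.4] ext [26. 26.  5.]
side cap 0.74 [274. 288.] 623 ztop 37.6 top c [574.4 174.1  36.3] ext [52. 53.  5.]
side cap 0.57 [285. 219.] 313 ztop 28.3 top c [600.4 -38.9  26.7] ext [47. 51.  5.]
side cap 0.55 [394. 336.] 757 ztop 28.0 top c [326.  222.
[... 574 characters left out ...]
, 'joint_positions': array([-1.33749379e+00,  5.27416482e-01,  1.43265973e+00, -3.02590062e-05,
        1.18144456e+00, -1.78491293e-01]), 'joint_vel': array([ 0.0009054 ,  0.00063204,  0.00076306,  0.0005101 , -0.00076609,
        0.00191252]), 'joint_torque': array([-1.40401778e-03, -4.42264295e+01, -1.78413677e+01, -2.90316875e-04,
        7.93013169e-04,  3.04047880e-06]), 'ee_pos': array([ 250.18029467, -572.7294048 ,  245.37461289]), 'tool_rot': array([ 9.78876833e-01,  2.04450835e-01, -1.30072551e-05,  3.63100796e-05]), 'ft_force': array([0.14982176, 0.46646672, 0.37283687]), 'moment': array([-0.05668756,  0.00931973,  0.0014184 ]), 'grasp_force': 0.0, 'finger_gap': 85.85811712248008}
```

View images.

View pics/top0.png

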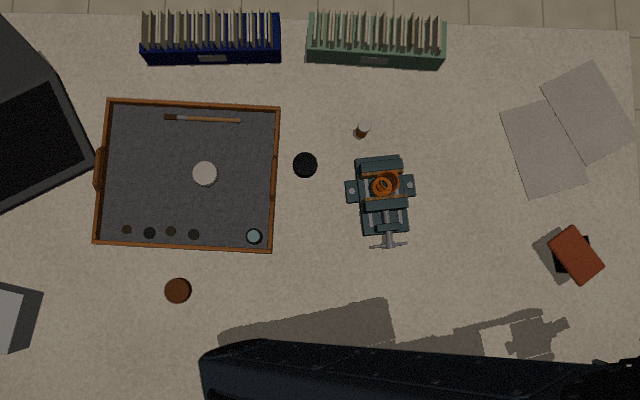

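View pics/side0.png

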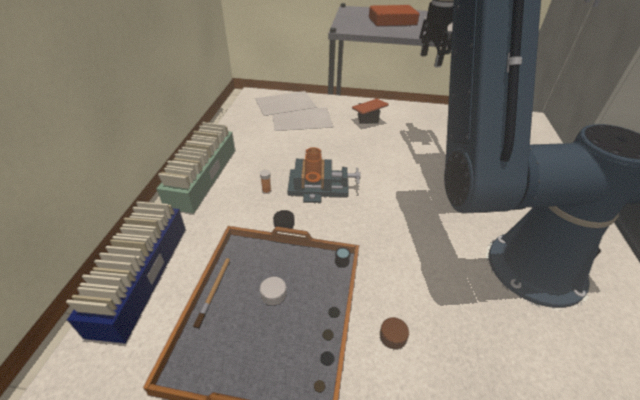

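Run:
```python
from h import *
a=cv2.imread("pics/top0.png"); 
cv2.imwrite("pics/crop.png",np.hstack([cv2.resize(a[135:205,170:240],(390,390),interpolation=2),cv2.resize(a[145:215,345:415],(390,390),interpolation=2)]))
for c in ("top","side"):
    im=r.get_image(c)
    for n,k in (("cap",0),("vial",0)):
        for o in r.outline_of(n,c)[:3]:
            w=world(im,o["pixels"]); zt=np.percentile(w[:,2],90); t=w[abs(w[:,2]-zt)<3]
            (x,y),rad=cv2.minEnclosingCircle(t[:,:2].astype(np.float32))
            print(c,n,np.round(o["location"]),"zmed",np.round(np.median(t[:,2]),1),"circ",round(x,1),round(y,1),round(rad,1),"mean",np.round(t.mean(0),1))
    w=world(im,np.ones((400,640),bool)); 
    t=w[(abs(w[:,0]-500)<30)&(abs(w[:,1]+50)<30)]; print("table",np.median(t[:,2]))
    t=w[(abs(w[:,0]-630)<20)&(abs(w[:,1]-170)<30)]; print("felt",np.median(t[:,2]))
```

```text
top cap [304. 163.] zmed 27.5 circ 601.2 -42.8 26.5 mean [601.5 -41.7  27.7]
top cap [176. 289.] zmed 27.4 circ 326.0 220.7 26.1 mean [325.4 220.6  27.7]
top cap [204. 175.] zmed 36.9 circ 575.4 171.7 26.2 mean [574.9 171.1  37.2]
top vial [386. 185.] zmed 118.1 circ 554.2 -208.5 22.1 mean [ 553.8 -207.7  118.2]
table 0.7468786477352296
felt 10.2491840137684
side cap [392. 334.] zmed 26.2 circ 326.0 222.8 26.3 mean [325.3 223.6  26.3]
side cap [273. 291.] zmed 35.8 circ 574.2 175.0 25.9 mean [574.3 176.1  35.8]
side cap [282. 219.] zmed 26.3 circ 600.6 -39.0 26.2 mean [600.7 -38.2  26.3]
side vial [314. 164.] zmed 116.1 circ 552.2 -203.9 22.7 mean [ 551.7 -201.2  115.9]
table 0.29456943087996024
felt 9.869737898760775
```

The candidates in the top image are white on the felt at (204,174), black at (305,164) and brown at (177,290). The white one on the tray fits the description. The vial is in the vice at (384,185), and the side view agrees. I'll check the crop and move over the vial for a wrist view.

View pics/crop.png

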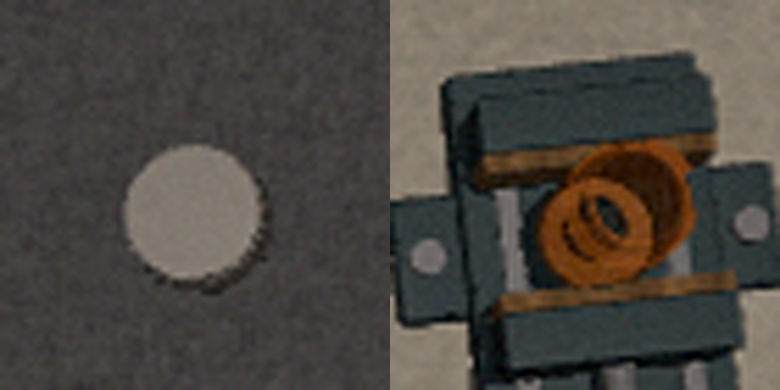

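Call:
{"api": "send_rows", "payload": {
  "rows": [
    [8.5, 2.5, 3.0, 0.2, 0, 0, 0.1],
    [8.5, 2.5, 3.0, 0.2, 0, 0, 0.1],
    [8.5, 2.5, 3.0, 0.2, 0, 0, 0.1],
    [8.5, 2.5, 3.0, 0.2, 0, 0, 0.1],
    [8.5, 2.5, 3.0, 0.2, 0, 0, 0.1],
    [8.5, 2.5, 3.0, 0.2, 0, 0, 0.1],
    [8.5, 2.5, 3.1, 0.2, 0, 0, 0.1],
    [8.5, 2.5, 3.1, 0.2, 0, 0, 0.1],
    [8.5, 2.5, 3.1, 0.2, 0, 0, 0.1],
    [8.5, 2.5, 3.1, 0.2, 0, 0, 0.1],
    [8.5, 2.6, 3.1, 0.1, 0, 0, 0.1],
    [8.5, 2.6, 3.1, 0.1, 0, 0, 0.06]
  ]
}}

```text
t: 2.1
ee_pos: [553.2, -205.0, 267.7]
tool_rot: [0.705, 0.709, 0.0, 0.0]
ft_force: [0.1, -1.1, 0.1]
finger_gap: 84.9
grasp_force: 0.0
```

The crop shows a plain white cap on the felt, and the amber vial mouth, offset from its body by perspective. Next is the wrist view over the vial.

```bash
cat >> h.py <<'E'
def wrist(n,zt,fn=None):
    im=r.get_image("wrist"); s=r.get_state()
    if fn: cv2.imwrite(fn,im["image"][:,:,::-1])
    print("tcp",np.round(s["ee_pos"],2),"F",np.round(s["ft_force"],2),"j6",round(s["joint_positions"][5],3),"yaw",round(2*np.arctan2(s["tool_rot"][1],s["tool_rot"][0]),3))
    for o in r.outline_of(n,"wrist")[:3]:
        w=world(im,o["pixels"]); 
        if not len(w): continue
        t=w[abs(w[:,2]-zt)<2.5]
        if len(t)<20: print("z range",np.percentile(w[:,2],[5,50,95])); continue
        (x,y),rad=cv2.minEnclosingCircle(t[:,:2].astype(np.float32))
        e=cv2.fitEllipse(cv2.convexHull(t[:,:2].astype(np.float32)))
        print(round(o["score"],2),np.round(o["location"]),len(t),"z",np.round(np.median(t[:,2]),2),"circ",round(x,2),round(y,2),round(rad,2),"ell",np.round(e[0],2),np.round(e[1],1))
E
python3 - <<'E'
from h import *
wrist("vial",117,"pics/w0.png")
E
```

```text
tcp [ 557.79 -198.9   268.04] F [2.6  1.56 1.24] j6 -0.548 yaw 1.582
0.68 [321. 189.] 663 z 115.93 circ 556.5 -207.71 22.64 ell [ 556.36 -207.77] [44.5 45. ]
```

View pics/w0.png

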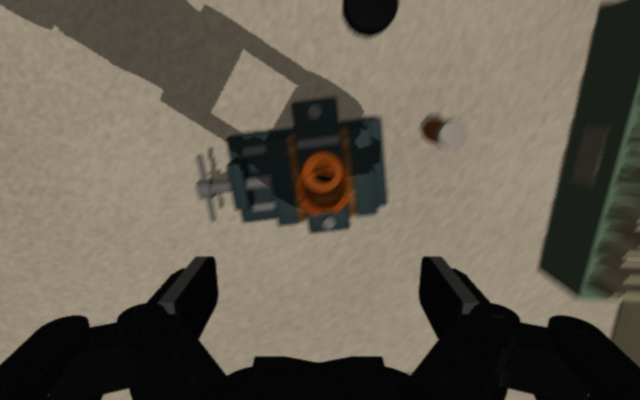

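The wrist view shows the vial mouth at (323,172), the vice around it and the small vial clear at (440,130). I'll resolve the rim and tab layers by height.

Run:
```python
from h import *
from scipy.optimize import least_squares
im=r.get_image("wrist"); print(np.round(r.get_state()["ee_pos"],2))
cv2.imwrite("pics/w1.png",cv2.resize(im["image"][120:240,260:390,::-1],(650,600),interpolation=2))
w=world(im,np.ones((400,640),bool))
rr=np.hypot(w[:,0]-556.4,w[:,1]+207.7); s=w[(rr<30)&(w[:,2]>90)]
print(np.histogram(s[:,2],bins=np.arange(90,126,1.5)))
for z0 in (113.5,115,116.5,118):
    t=s[abs(s[:,2]-z0)<1]; 
    if len(t)>10:
        h=cv2.convexHull(t[:,:2].astype(np.float32)); print(z0,len(t),np.round(cv2.minEnclosingCircle(t[:,:2].astype(np.float32)),2) if 0 else cv2.minEnclosingCircle(t[:,:2].astype(np.float32)))
c=np.array([556.4,-207.7])
for lo in range(0,28,2):
    d=np.hypot(*(s[:,:2]-c).T); k=(d>=lo)&(d<lo+2)
    if k.any(): print(lo,k.sum(),np.round(np.percentile(s[k,2],[10,50,90]),1))
```

```text
[ 553.71 -204.13  267.42]
(array([ 12,   3,  13,  13,  34, 186, 132,  37,  23,  31,  27,  34,  36,
        38,  34,  56, 314, 155,  84, 256,  17,   0,   0]), array([ 90. ,  91.5,  93. ,  94.5,  96. ,  97.5,  99. , 100.5, 102. ,
       103.5, 105. , 106.5, 108. , 109.5, 111. , 112.5, 114. , 115.5,
       117. , 118.5, 120. , 121.5, 123. , 124.5]))
113.5 117 ((556.2847900390625, -207.7943572998047), 22.624797821044922)
115 400 ((556.432861328125, -207.90109252929688), 22.768674850463867)
116.5 166 ((556.444091796875, -207.48602294921875), 22.428058624267578)
118 189 ((556.3160400390625, -207.7957305908203), 18.02710723876953)
14 980 [108.1 329.4 337.7]
16 2828 [119.  333.9 339. ]
18 1638 [115.4 334.  338.9]
20 1396 [114.4 332.6 338.3]
22 803 [ 97.7 332.  335.8]
24 181 [331.7 333.5 335.3]
26 255 [341.8 346.5 348.1]
```

View pics/w1.png

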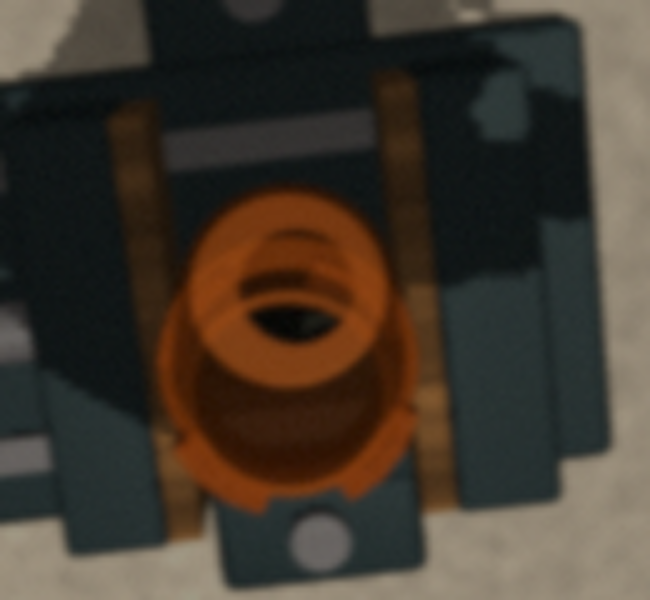

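The wrist depth shows the rim circle (r = 18.0) at (556.3,-207.8) with z about 119.2, and tabs (r = 22.6) at about 115.2. The gaps are visible at the bottom of the crop, around (310,500), and at both sides. Now I'll go over the cap at the same yaw and relative height, so the camera bias cancels.

Call:
{"api": "send_rows", "payload": {
  "rows": [
    [7.5, 0.2, 3.8, -0.8, 0, 0, 0],
    [7.5, 0.2, 3.8, -0.8, 0, 0, 0],
    [7.5, 0.2, 3.8, -0.8, 0, 0, 0],
    [7.5, 0.2, 3.8, -0.8, 0, 0, 0],
    [7.5, 0.2, 3.8, -0.8, 0, 0, 0],
    [7.5, 0.2, 3.8, -0.8, 0, 0, 0],
    [7.5, 0.2, 3.8, -0.8, 0, 0, 0],
    [7.5, 0.2, 3.8, -0.9, 0, 0, 0],
    [7.5, 0.2, 3.8, -0.9, 0, 0, 0],
    [7.5, 0.1, 3.9, -0.9, 0, 0, 0],
    [7.5, 0, 0, 0, 0, 0, 0],
    [7.5, 0, 0, 0, 0, 0, 0]
  ]
}}

```text
t: 3.25
ee_pos: [570.6, 174.8, 183.5]
tool_rot: [0.706, 0.708, -0.001, -0.0]
ft_force: [0.1, 0.0, 0.0]
finger_gap: 75.2
grasp_force: 0.0
```

Run:
```python
from h import *
wrist("cap",36.5)
wrist("cap",36.5)
im=r.get_image("wrist");w=world(im,np.ones((400,640),bool))
t=w[(abs(w[:,0]-574)<12)&(abs(w[:,1]-173)<12)];print("captop",np.median(t[:,2]))
t=w[(abs(w[:,0]-640)<12)&(abs(w[:,1]-173)<12)];print("felt",np.median(t[:,2]))
```

```text
tcp [571.01 173.56 183.99] F [ 1.11 -0.02  0.19] j6 0.108 yaw 1.572
0.64 [324. 190.] 2889 z 35.33 circ 576.52 172.5 26.14 ell [576.53 172.48] [51.9 52.1]
tcp [571.58 172.37 184.58] F [-0.31 -0.12 -0.28] j6 0.108 yaw 1.57
0.83 [322. 188.] 2889 z 35.36 circ 576.43 172.53 26.2 ell [576.45 172.54] [51.8 52.1]
z range [ 4.76772182 25.38906465 26.83573484]
captop 250.62703955016153
felt 238.8790894056151
```

Call:
{"api": "send_rows", "payload": {
  "rows": [
    [7.5, 0.5, -0.2, -2.0, 0, 0, 0],
    [7.5, 0, 0, -2.0, 0, 0, 0],
    [7.5, 0, 0, -2.0, 0, 0, 0],
    [7.5, 0, 0, -2.0, 0, 0, 0],
    [7.5, 0, 0, -2.0, 0, 0, 0],
    [7.5, 0, 0, -2.0, 0, 0, 0],
    [7.5, 0, 0, -1.5, 0, 0, 0],
    [7.5, 0, 0, -1.2, 0, 0, 0],
    [7.5, 0, 0, -0.8, 0, 0, 0],
    [7.5, 0, 0, -0.4, 0, 0, 0],
    [7.5, 0, 0, 0, 0, 0, 0],
    [7.5, 0, 0, 0, 0, 0, 0]
  ],
  "newtons": 20
}}

```text
t: 4.5
ee_pos: [576.7, 172.1, 25.8]
tool_rot: [0.707, 0.707, 0.0, 0.0]
ft_force: [-0.4, 1.1, 0.8]
finger_gap: 75.3
grasp_force: 0.0
```

Call:
{"api": "send_rows", "payload": {
  "rows": [
    [4.8, 0, 0, 0, 0, 0, 0],
    [4.8, 0, 0, 0, 0, 0, 0],
    [4.8, 0, 0, 0, 0, 0, 0],
    [4.8, 0, 0, 0, 0, 0, 0],
    [4.8, 0, 0, 0, 0, 0, 0],
    [4.8, 0, 0, 0, 0, 0, 0],
    [4.8, 0, 0, 0, 0, 0, 0],
    [4.8, 0, 0, 0, 0, 0, 0]
  ]
}}

```text
t: 5.17
ee_pos: [576.8, 172.4, 26.5]
tool_rot: [0.707, 0.708, 0.001, 0.001]
ft_force: [-0.6, -0.6, 6.1]
finger_gap: 53.1
grasp_force: 21.0
```

Gripped at 53.1 mm. I'll open, rotate 90° and squeeze again to centre the cap both ways.

Call:
{"api": "send_rows", "payload": {
  "rows": [
    [7.5, 0, 0, 0, 0, 0, 0],
    [7.5, 0, 0, 0.1, 0, 0, 0],
    [7.5, 0, 0, 0.1, 0, 0, 0],
    [7.5, 0, 0, 0, 0, 0, 0],
    [7.5, 0, 0, 0, 0, 0, 0.12],
    [7.5, 0, 0, 0, 0, 0, 0.12],
    [7.5, 0, 0, 0, 0, 0, 0.12],
    [7.5, 0, 0, 0, 0, 0, 0.12],
    [7.5, 0, 0, 0, 0, 0, 0.12],
    [7.5, 0, 0, 0, 0, 0, 0.12],
    [7.5, 0, 0, 0, 0, 0, 0.12],
    [7.5, 0, 0, 0, 0, 0, 0.12]
  ]
}}

```text
t: 6.17
ee_pos: [576.1, 172.3, 27.1]
tool_rot: [0.297, 0.955, -0.0, -0.0]
ft_force: [-0.0, -0.4, -0.4]
finger_gap: 75.1
grasp_force: 0.0
```

Call:
{"api": "send_rows", "payload": {
  "rows": [
    [7.5, 0, 0, 0, 0, 0, 0.12],
    [7.5, 0, 0, 0, 0, 0, 0.12],
    [7.5, 0, 0, 0, 0, 0, 0.12],
    [7.5, 0, 0, 0, 0, 0, 0.12],
    [7.5, 0, 0, 0, 0, 0, 0.12],
    [7.5, 0, 0, 0, 0, 0, 0],
    [4.8, 0, 0, 0, 0, 0, 0],
    [4.8, 0, 0, 0, 0, 0, 0],
    [4.8, 0, 0, 0, 0, 0, 0],
    [4.8, 0, 0, 0, 0, 0, 0],
    [4.8, 0, 0, 0, 0, 0, 0],
    [4.8, 0, 0, 0, 0, 0, 0]
  ]
}}

```text
t: 7.17
ee_pos: [576.2, 172.3, 27.5]
tool_rot: [0.005, 1.0, 0.0, 0.0]
ft_force: [0.2, -1.2, 1.1]
finger_gap: 53.1
grasp_force: 21.3
```

Call:
{"api": "send_rows", "payload": {
  "rows": [
    [4.8, 0, 0, 0, 0, 0, 0],
    [4.8, 0, 0, 0, 0, 0, 0],
    [4.8, 0, 0, 0, 0, 0, 0]
  ],
  "newtons": 30
}}

```text
t: 7.42
ee_pos: [576.2, 172.3, 27.5]
tool_rot: [0.005, 1.0, 0.0, 0.0]
ft_force: [-1.3, -0.7, 4.2]
finger_gap: 52.4
grasp_force: 31.0
```

Run:
```python
from h import *
for c in ("top","side"):
    s=[]
    im=r.get_image(c); st=r.get_state(); s.append(st["ee_pos"]); print(np.round(st["ee_pos"],2),np.round(st["ft_force"],2),np.round(st["moment"],2),st["joint_positions"][5],st["finger_gap"])
```

```text
[576.2  172.28  27.52] [-1.13 -1.04  3.67] [-0.04  0.13 -0.08] -1.4559053297602622 52.18669271469621
[576.2  172.28  27.51] [-0.89 -0.51  3.74] [ 0.    0.15 -0.07] -1.4559681260990998 52.561054565302136
```

The cap is centred at (576.2,172.3), so the wrist bias is (+0.3,+0.2), and the vial axis is at about (556.0,-208.0). The cap's lower edge is at TCP z − 18. Carrying it over now.

Call:
{"api": "send_rows", "payload": {
  "rows": [
    [4.8, 0, 0, 4.0, 0, 0, 0],
    [4.8, 0, -2.5, 3.0, 0, 0, 0],
    [4.8, -0.2, -3.0, 2.5, 0, 0, 0],
    [4.8, -0.2, -3.3, 2.0, 0, 0, 0],
    [4.8, -0.2, -3.6, 1.5, 0, 0, 0],
    [4.8, -0.2, -3.7, 0, 0, 0, 0],
    [4.8, -0.2, -3.7, 0, 0, 0, 0],
    [4.8, -0.2, -3.7, 0, 0, 0, 0],
    [4.8, -0.2, -3.7, 0, 0, 0, 0],
    [4.8, -0.2, -3.7, 0, 0, 0, 0],
    [4.8, -0.2, -3.7, 0, 0, 0, 0],
    [4.8, -0.2, -3.4, 0, 0, 0, 0]
  ]
}}

```text
t: 8.52
ee_pos: [555.7, -209.9, 156.8]
tool_rot: [0.005, 1.0, -0.0, -0.0]
ft_force: [0.3, -0.5, -0.6]
finger_gap: 52.4
grasp_force: 32.0
```

Call:
{"api": "send_rows", "payload": {
  "rows": [
    [4.8, 0, 0, -0.5, 0, 0, 0],
    [4.8, 0, 0, -0.5, 0, 0, 0],
    [4.8, 0, 0, -0.5, 0, 0, 0],
    [4.8, 0, 0, 0, 0, 0, 0],
    [4.8, 0, 0, 0, 0, 0, 0],
    [4.8, 0, 0, 0, 0, 0, 0]
  ]
}}

```text
t: 9.02
ee_pos: [556.3, -206.2, 142.1]
tool_rot: [0.004, 1.0, 0.0, -0.0]
ft_force: [0.7, 0.8, -0.8]
finger_gap: 52.3
grasp_force: 32.0
```

```bash
cat >> h.py <<'E'
def st(n=3):
    f=[]
    for _ in range(n): r.get_image("top"); s=r.get_state(); f.append(s["ft_force"])
    print("t",round(s["t"],2),"tcp",np.round(s["ee_pos"],2),"F",np.round(np.mean(f,0),2),"M",np.round(s["moment"],2),"j6",round(s["joint_positions"][5],3),"yaw",round(2*np.arctan2(s["tool_rot"][1],s["tool_rot"][0]),3),"gap",round(s["finger_gap"],1))
E
python3 - <<'E'
from h import *
st(); im=r.get_image("side"); cv2.imwrite("pics/s1.png",cv2.resize(im["image"][100:220,240:400,::-1],(800,600),interpolation=2))
E
```

```text
t 9.17 tcp [ 556.52 -206.97  142.62] F [-0.03 -0.06 -0.32] M [ 0.    0.07 -0.04] j6 -2.106 yaw 3.133 gap 52.3
```

View pics/s1.png

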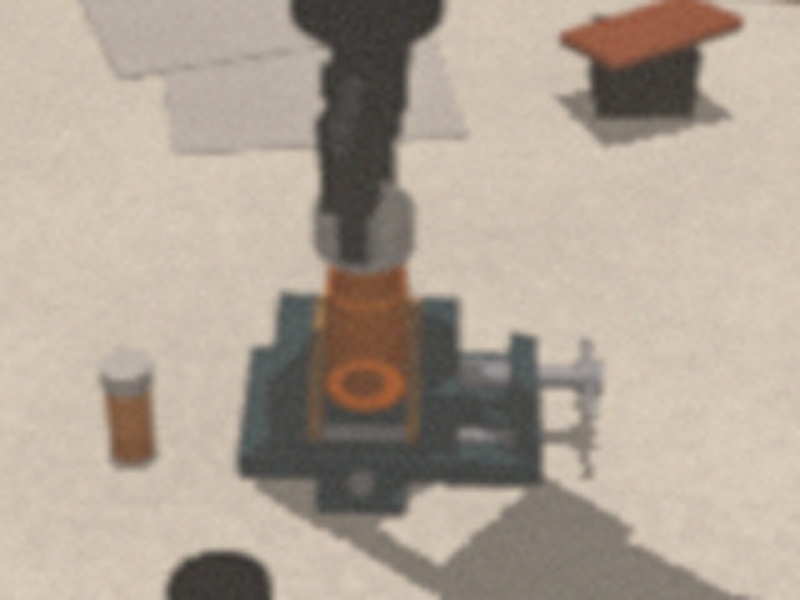

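The cap is held upright, directly above the amber neck at about (365,260) in the crop. Lowering gently.

Call:
{"api": "send_rows", "payload": {
  "rows": [
    [4.8, 0, -0.03, -0.2, 0, 0, 0],
    [4.8, 0, 0, -0.2, 0, 0, 0],
    [4.8, 0, 0, -0.2, 0, 0, 0],
    [4.8, 0, 0, -0.15, 0, 0, 0],
    [4.8, 0, 0, -0.15, 0, 0, 0],
    [4.8, 0, 0, 0, 0, 0, 0],
    [4.8, 0, 0, 0, 0, 0, 0]
  ]
}}

```text
t: 9.8
ee_pos: [555.8, -207.9, 133.0]
tool_rot: [0.005, 1.0, 0.0, -0.001]
ft_force: [-1.2, -0.1, -0.4]
finger_gap: 52.1
grasp_force: 32.0
```

```bash
python3 -c "
from h import *
st()"
```

```text
t 9.95 tcp [ 555.79 -207.9   133.1 ] F [-0.57  0.12 -1.39] M [ 0.08  0.18 -0.01] j6 -2.107 yaw 3.132 gap 51.8
```

Call:
{"api": "send_rows", "payload": {
  "rows": [
    [4.8, 0, 0, -0.05, 0, 0, 0],
    [4.8, 0, 0, -0.05, 0, 0, 0],
    [4.8, 0, 0, 0, 0, 0, 0],
    [4.8, 0, 0, 0, 0, 0, 0]
  ]
}}

```text
t: 10.28
ee_pos: [555.9, -207.9, 132.4]
tool_rot: [0.005, 1.0, 0.0, -0.0]
ft_force: [-2.5, 0.2, 0.6]
finger_gap: 52.2
grasp_force: 32.2
```

```bash
python3 -c "
from h import *
st()"
```

```text
t 10.43 tcp [ 555.94 -207.93  132.37] F [-2.06  0.68  0.67] M [0.07 0.41 0.02] j6 -2.107 yaw 3.132 gap 52.5
```

Call:
{"api": "send_rows", "payload": {
  "rows": [
    [4.8, 0, 0, -0.05, 0, 0, 0],
    [4.8, 0, 0, 0, 0, 0, 0],
    [4.8, 0, 0, 0, 0, 0, 0]
  ]
}}

```text
t: 10.68
ee_pos: [556.0, -207.9, 132.2]
tool_rot: [0.005, 1.0, 0.0, -0.0]
ft_force: [-3.6, 1.0, 4.7]
finger_gap: 52.3
grasp_force: 32.5
```

```bash
python3 -c "
from h import *
st()"
```

```text
t 10.83 tcp [ 555.98 -207.97  132.21] F [-3.16  1.03  5.35] M [0.16 0.63 0.02] j6 -2.107 yaw 3.132 gap 52.5
```

Call:
{"api": "send_rows", "payload": {
  "rows": [
    [4.8, 0, 0, -0.05, 0, 0, 0],
    [4.8, 0, 0, 0, 0, 0, 0],
    [4.8, 0, 0, 0, 0, 0, 0]
  ]
}}

```text
t: 11.08
ee_pos: [556.0, -208.0, 132.2]
tool_rot: [0.005, 1.0, -0.0, -0.0]
ft_force: [-3.8, 0.5, 7.8]
finger_gap: 52.2
grasp_force: 32.8
```

```bash
python3 -c "
from h import *
st()"
```

```text
t 11.23 tcp [ 556.01 -207.96  132.14] F [-4.54  1.03  8.05] M [0.27 0.72 0.02] j6 -2.107 yaw 3.132 gap 52.5
```

Contact on the tabs is at TCP 132.2, which puts the rim at 119.2 as expected. I'll ease the push slightly, then turn clockwise in small steps, feeling for the drop.

Call:
{"api": "send_rows", "payload": {
  "rows": [
    [4.8, 0, 0, 0.03, 0, 0, -0.05],
    [4.8, 0, 0, 0, 0, 0, -0.08],
    [4.8, 0, 0, 0, 0, 0, -0.08],
    [4.8, 0, 0, 0, 0, 0, -0.08],
    [4.8, 0, 0, 0, 0, 0, 0]
  ]
}}

```text
t: 11.65
ee_pos: [555.7, -208.3, 132.2]
tool_rot: [0.151, 0.989, -0.0, -0.0]
ft_force: [-5.2, 0.3, 7.2]
finger_gap: 52.3
grasp_force: 32.7
```

```bash
python3 -c "
from h import *
st(2)"
```

```text
t 11.75 tcp [ 555.75 -208.3   132.23] F [-5.45 -0.06  7.27] M [ 0.03  0.79 -0.17] j6 -1.816 yaw 2.842 gap 52.3
```

Call:
{"api": "send_rows", "payload": {
  "rows": [
    [4.8, 0, 0, 0, 0, 0, -0.05],
    [4.8, 0, 0, 0, 0, 0, -0.08],
    [4.8, 0, 0, 0, 0, 0, -0.08],
    [4.8, 0, 0, 0, 0, 0, 0]
  ]
}}

```text
t: 12.08
ee_pos: [555.7, -208.1, 132.2]
tool_rot: [0.253, 0.967, -0.0, -0.0]
ft_force: [-5.4, 1.9, 6.7]
finger_gap: 52.7
grasp_force: 32.7
```

```bash
python3 -c "
from h import *
st(2)"
```

```text
t 12.18 tcp [ 555.7  -208.11  132.21] F [-4.52  0.19  7.03] M [ 0.03  0.82 -0.02] j6 -1.607 yaw 2.631 gap 52.2
```

Call:
{"api": "send_rows", "payload": {
  "rows": [
    [4.8, 0, 0, 0, 0, 0, -0.06],
    [4.8, 0, 0, 0, 0, 0, -0.08],
    [4.8, 0, 0, 0, 0, 0, -0.08],
    [4.8, 0, 0, 0, 0, 0, 0]
  ]
}}

```text
t: 12.52
ee_pos: [555.8, -207.8, 132.2]
tool_rot: [0.358, 0.934, -0.0, -0.0]
ft_force: [-4.9, 1.8, 6.9]
finger_gap: 52.4
grasp_force: 32.7
```

```bash
python3 -c "
from h import *
st(2)"
```

```text
t 12.62 tcp [ 555.83 -207.83  132.21] F [-4.75  2.04  7.38] M [ 0.14  0.72 -0.09] j6 -1.387 yaw 2.411 gap 52.4
```

Call:
{"api": "send_rows", "payload": {
  "rows": [
    [4.8, 0, 0, 0, 0, 0, -0.06],
    [4.8, 0, 0, 0, 0, 0, -0.08],
    [4.8, 0, 0, 0, 0, 0, -0.08],
    [4.8, 0, 0, 0, 0, 0, 0]
  ]
}}

```text
t: 12.95
ee_pos: [556.0, -207.6, 132.1]
tool_rot: [0.458, 0.889, 0.0, -0.0]
ft_force: [-4.0, 2.2, 7.1]
finger_gap: 52.2
grasp_force: 32.7
```

```bash
python3 -c "
from h import *
st(2)"
```

```text
t 13.05 tcp [ 556.1  -207.64  132.18] F [-3.94  1.61  6.25] M [ 0.28  0.58 -0.09] j6 -1.167 yaw 2.191 gap 52.7
```

Call:
{"api": "send_rows", "payload": {
  "rows": [
    [4.8, 0, 0, 0, 0, 0, -0.06],
    [4.8, 0, 0, 0, 0, 0, -0.08],
    [4.8, 0, 0, 0, 0, 0, -0.08],
    [4.8, 0, 0, 0, 0, 0, 0]
  ]
}}

```text
t: 13.38
ee_pos: [556.4, -207.6, 131.4]
tool_rot: [0.553, 0.833, 0.0, 0.0]
ft_force: [-1.1, 1.7, 0.7]
finger_gap: 52.4
grasp_force: 32.2
```

```bash
python3 -c "
from h import *
st(2)"
```

```text
t 13.48 tcp [ 556.42 -207.62  131.37] F [-0.83  2.41  1.41] M [ 0.34  0.2  -0.02] j6 -0.949 yaw 1.973 gap 52.2
```

Call:
{"api": "send_rows", "payload": {
  "rows": [
    [4.8, 0, 0, 0, 0, 0, -0.06],
    [4.8, 0, 0, 0, 0, 0, -0.08],
    [4.8, 0, 0, 0, 0, 0, 0]
  ]
}}

```text
t: 13.73
ee_pos: [556.2, -207.7, 131.1]
tool_rot: [0.609, 0.793, 0.0, -0.0]
ft_force: [-2.3, 1.4, -0.4]
finger_gap: 52.3
grasp_force: 32.0
```

```bash
python3 -c "
from h import *
st(2)"
```

```text
t 13.83 tcp [ 556.26 -207.69  131.2 ] F [-1.07  2.21 -1.26] M [ 0.37  0.08 -0.02] j6 -0.81 yaw 1.835 gap 52.3
```

It dropped: z fell 0.8 mm and the push went to zero. The lugs are near the gap centre, so I'll press down in steps.

Call:
{"api": "send_rows", "payload": {
  "rows": [
    [4.8, 0, 0, -0.1, 0, 0, 0],
    [4.8, 0, 0, -0.1, 0, 0, 0],
    [4.8, 0, 0, -0.1, 0, 0, 0],
    [4.8, 0, 0, 0, 0, 0, 0],
    [4.8, 0, 0, 0, 0, 0, 0]
  ]
}}

```text
t: 14.25
ee_pos: [556.4, -207.8, 128.6]
tool_rot: [0.609, 0.793, 0.0, 0.0]
ft_force: [0.1, 4.1, -0.0]
finger_gap: 52.4
grasp_force: 32.1
```

```bash
python3 -c "
from h import *
st(2)"
```

```text
t 14.35 tcp [ 556.35 -207.82  128.59] F [ 0.24  3.41 -0.21] M [ 0.62 -0.06 -0.06] j6 -0.807 yaw 1.832 gap 52.0
```

Call:
{"api": "send_rows", "payload": {
  "rows": [
    [4.8, 0, 0, -0.1, 0, 0, 0],
    [4.8, 0, 0, -0.1, 0, 0, 0],
    [4.8, 0, 0, -0.1, 0, 0, 0],
    [4.8, 0, 0, 0, 0, 0, 0],
    [4.8, 0, 0, 0, 0, 0, 0]
  ]
}}

```text
t: 14.77
ee_pos: [556.3, -207.8, 126.0]
tool_rot: [0.609, 0.793, 0.0, 0.0]
ft_force: [-0.2, 4.5, 4.2]
finger_gap: 52.4
grasp_force: 32.5
```

```bash
python3 -c "
from h import *
st(2)"
```

```text
t 14.87 tcp [ 556.34 -207.84  125.96] F [-0.68  4.69  5.19] M [ 0.91  0.09 -0.02] j6 -0.807 yaw 1.832 gap 52.4
```

Call:
{"api": "send_rows", "payload": {
  "rows": [
    [4.8, 0, 0.03, -0.1, 0, 0, 0],
    [4.8, 0, 0, -0.1, 0, 0, 0],
    [4.8, 0, 0, -0.1, 0, 0, 0],
    [4.8, 0, 0, -0.1, 0, 0, 0],
    [4.8, 0, 0, 0, 0, 0, 0],
    [4.8, 0, 0, 0, 0, 0, 0]
  ]
}}

```text
t: 15.37
ee_pos: [556.4, -207.8, 122.6]
tool_rot: [0.609, 0.793, 0.0, 0.0]
ft_force: [-1.9, 4.9, 9.7]
finger_gap: 52.5
grasp_force: 32.9
```

```bash
python3 -c "
from h import *
st(2)"
```

```text
t 15.47 tcp [ 556.37 -207.78  122.63] F [-1.51  4.82  9.03] M [ 0.8   0.26 -0.02] j6 -0.807 yaw 1.832 gap 52.0
```

Call:
{"api": "send_rows", "payload": {
  "rows": [
    [4.8, 0, 0.03, -0.1, 0, 0, 0],
    [4.8, 0, 0, -0.1, 0, 0, 0],
    [4.8, 0, 0, -0.05, 0, 0, 0],
    [4.8, 0, 0, 0, 0, 0, 0],
    [4.8, 0, 0, 0, 0, 0, 0]
  ]
}}

```text
t: 15.88
ee_pos: [556.4, -207.8, 120.8]
tool_rot: [0.609, 0.793, -0.0, 0.001]
ft_force: [-2.4, 4.7, 12.1]
finger_gap: 52.4
grasp_force: 33.2
```

```bash
python3 -c "
from h import *
st(2)"
```

```text
t 15.98 tcp [ 556.38 -207.78  120.77] F [-2.38  4.51 12.72] M [0.76 0.52 0.  ] j6 -0.806 yaw 1.832 gap 52.6
```

Call:
{"api": "send_rows", "payload": {
  "rows": [
    [4.8, 0, 0, -0.04, 0, 0, 0],
    [4.8, 0, 0, 0, 0, 0, -0.04],
    [4.8, 0, 0, 0, 0, 0, -0.04],
    [4.8, 0, 0, 0, 0, 0, -0.04],
    [4.8, 0, 0, 0, 0, 0, -0.04],
    [4.8, 0, 0, 0, 0, 0, -0.04],
    [4.8, 0, 0, 0, 0, 0, 0]
  ]
}}

```text
t: 16.57
ee_pos: [556.3, -207.9, 120.2]
tool_rot: [0.685, 0.728, -0.0, 0.001]
ft_force: [-2.5, 4.4, 12.6]
finger_gap: 52.2
grasp_force: 33.1
```

```bash
python3 -c "
from h import *
st(2)"
```

```text
t 16.67 tcp [ 556.25 -207.9   120.24] F [-3.47  3.93 11.8 ] M [ 0.68  0.47 -0.02] j6 -0.606 yaw 1.632 gap 52.4
```

Call:
{"api": "send_rows", "payload": {
  "rows": [
    [4.8, 0, 0, 0, 0, 0, -0.05],
    [4.8, 0, 0, 0, 0, 0, -0.05],
    [4.8, 0, 0, 0, 0, 0, -0.05],
    [4.8, 0, 0, 0, 0, 0, -0.05],
    [4.8, 0, 0, 0, 0, 0, 0]
  ]
}}

```text
t: 17.08
ee_pos: [556.3, -208.0, 120.2]
tool_rot: [0.755, 0.656, -0.0, 0.001]
ft_force: [-3.2, 3.9, 11.3]
finger_gap: 52.4
grasp_force: 33.1
```

```bash
python3 -c "
from h import *
st(2)"
```

```text
t 17.18 tcp [ 556.29 -208.01  120.24] F [-3.34  4.09 12.06] M [ 0.71  0.48 -0.05] j6 -0.406 yaw 1.432 gap 52.1
```

Call:
{"api": "send_rows", "payload": {
  "rows": [
    [4.8, 0, 0, 0, 0, 0, -0.05],
    [4.8, 0, 0, 0, 0, 0, -0.05],
    [4.8, 0, 0, 0, 0, 0, -0.05],
    [4.8, 0, 0, 0, 0, 0, -0.05],
    [4.8, 0, 0, 0, 0, 0, 0]
  ]
}}

```text
t: 17.6
ee_pos: [556.3, -208.2, 120.2]
tool_rot: [0.816, 0.577, -0.0, 0.001]
ft_force: [-3.0, 4.3, 11.9]
finger_gap: 52.3
grasp_force: 33.1
```

```bash
python3 -c "
from h import *
st(2)"
```

```text
t 17.7 tcp [ 556.24 -208.14  120.23] F [-2.78  3.08 10.85] M [ 0.59  0.53 -0.04] j6 -0.206 yaw 1.232 gap 52.5
```

Call:
{"api": "send_rows", "payload": {
  "rows": [
    [4.8, 0, 0, 0, 0, 0, -0.03],
    [4.8, 0, 0, 0, 0, 0, -0.03],
    [4.8, 0, 0, 0, 0, 0, -0.03],
    [4.8, 0, 0, 0, 0, 0, 0]
  ]
}}

```text
t: 18.03
ee_pos: [556.2, -208.2, 120.2]
tool_rot: [0.841, 0.54, -0.0, 0.001]
ft_force: [-2.6, 4.1, 11.5]
finger_gap: 52.5
grasp_force: 33.1
```

```bash
python3 -c "
from h import *
st(2)"
```

```text
t 18.13 tcp [ 556.23 -208.24  120.24] F [-3.16  2.77 11.96] M [0.65 0.54 0.07] j6 -0.116 yaw 1.143 gap 52.1
```

Call:
{"api": "send_rows", "payload": {
  "rows": [
    [4.8, 0, 0, 0, 0, 0, -0.03],
    [4.8, 0, 0, 0, 0, 0, -0.03],
    [4.8, 0, 0, 0, 0, 0, 0]
  ]
}}

```text
t: 18.38
ee_pos: [556.2, -208.2, 120.2]
tool_rot: [0.857, 0.515, -0.0, 0.001]
ft_force: [-3.9, 3.4, 11.2]
finger_gap: 52.2
grasp_force: 33.1
```

```bash
python3 -c "
from h import *
st(2)"
```

```text
t 18.48 tcp [ 556.2  -208.21  120.27] F [-3.55  3.18 11.97] M [0.59 0.57 0.12] j6 -0.056 yaw 1.083 gap 52.3
```

Call:
{"api": "send_rows", "payload": {
  "rows": [
    [4.8, 0, 0, 0, 0, 0, -0.03],
    [4.8, 0, 0, 0, 0, 0, -0.03],
    [4.8, 0, 0, 0, 0, 0, 0]
  ]
}}

```text
t: 18.73
ee_pos: [556.0, -207.9, 120.2]
tool_rot: [0.872, 0.49, -0.001, 0.001]
ft_force: [-3.7, 3.8, 11.8]
finger_gap: 52.4
grasp_force: 32.9
```

```bash
python3 -c "
from h import *
st(2)"
```

```text
t 18.83 tcp [ 555.97 -207.86  120.22] F [-2.97  3.87 12.35] M [0.76 0.57 0.42] j6 0.003 yaw 1.024 gap 52.1
```

The end stop is clear: Mz rose to 0.42 N·m at 0.87 rad past the estimated gap middle. I'll back off slightly and let the cap rise.

Call:
{"api": "send_rows", "payload": {
  "rows": [
    [4.8, 0, 0, 0, 0, 0, 0.05],
    [4.8, 0, 0, 0.1, 0, 0, 0],
    [4.8, 0, 0, 0.1, 0, 0, 0],
    [4.8, 0, 0, 0.1, 0, 0, 0],
    [4.8, 0, 0, 0.1, 0, 0, 0],
    [4.8, 0, 0, 0.1, 0, 0, 0],
    [4.8, 0, 0, 0, 0, 0, 0],
    [4.8, 0, 0, 0, 0, 0, 0]
  ]
}}

```text
t: 19.5
ee_pos: [556.1, -207.9, 123.9]
tool_rot: [0.86, 0.511, -0.0, 0.0]
ft_force: [-2.7, 1.4, 4.6]
finger_gap: 52.1
grasp_force: 32.6
```

```bash
python3 -c "
from h import *
st(2)"
```

```text
t 19.6 tcp [ 556.13 -207.88  123.85] F [-2.64  1.17  4.95] M [ 0.33  0.4  -0.02] j6 -0.046 yaw 1.072 gap 52.5
```

Call:
{"api": "send_rows", "payload": {
  "rows": [
    [4.8, 0, 0, 0.06, 0, 0, 0],
    [4.8, 0, 0, 0.06, 0, 0, 0],
    [4.8, 0, 0, 0, 0, 0, 0],
    [4.8, 0, 0, 0, 0, 0, 0]
  ]
}}

```text
t: 19.93
ee_pos: [556.1, -207.7, 124.4]
tool_rot: [0.86, 0.511, -0.0, 0.0]
ft_force: [-0.9, 0.5, -0.9]
finger_gap: 52.3
grasp_force: 32.2
```

```bash
python3 -c "
from h import *
st(2)"
```

```text
t 20.03 tcp [ 556.09 -207.73  124.47] F [-0.69 -0.25 -0.9 ] M [ 0.03  0.14 -0.14] j6 -0.046 yaw 1.072 gap 52.3
```

The cap holds at about 13 mm below the rim with no push from the tool, so it is locked. Releasing and moving up.

Call:
{"api": "send_rows", "payload": {
  "rows": [
    [7.0, 0, 0, 0, 0, 0, 0],
    [7.0, 0, 0, 0, 0, 0, 0],
    [7.0, 0, 0, 0, 0, 0, 0],
    [7.0, 0, 0, 0, 0, 0, 0],
    [7.0, 0, 0, 0, 0, 0, 0],
    [7.0, 0, 0, 1.0, 0, 0, 0],
    [7.0, 0, 0, 2.0, 0, 0, 0],
    [7.0, 0, 0, 3.0, 0, 0, 0],
    [7.0, 0, 0, 3.0, 0, 0, 0],
    [7.0, 0, 0, 3.0, 0, 0, 0],
    [7.0, 0, 0, 0, 0, 0, 0],
    [7.0, 0, 0, 0, 0, 0, 0]
  ]
}}

```text
t: 21.03
ee_pos: [557.4, -208.1, 248.1]
tool_rot: [0.86, 0.511, 0.001, 0.003]
ft_force: [0.2, -0.7, 0.0]
finger_gap: 70.2
grasp_force: 0.0
```

Run:
```python
from h import *
st(2)
im=r.get_image("wrist"); cv2.imwrite("pics/w2.png",im["image"][:,:,::-1])
w=world(im,np.ones((400,640),bool)); s=w[(np.hypot(w[:,0]-556.2,w[:,1]+208)<32)&(w[:,2]>110)&(w[:,2]<150)]
print(len(s),np.percentile(s[:,2],[5,50,95])); s=s[abs(s[:,2]-np.median(s[:,2]))<3]
print(cv2.minEnclosingCircle(s[:,:2].astype(np.float32)))
A=np.c_[s[:,:2]-s[:,:2].mean(0),np.ones(len(s))]; print("tilt",np.linalg.lstsq(A,s[:,2],rcond=None)[0])
```

```text
t 21.13 tcp [ 555.64 -207.08  244.84] F [-0.11  0.52 -0.22] M [-0.02  0.05 -0.03] j6 -0.046 yaw 1.072 gap 69.8
4157 [126.10424085 132.11778361 133.24660735]
((556.7124633789062, -208.92880249023438), 26.66568946838379)
tilt [-5.65980888e-04  6.08994365e-05  1.32178904e+02]
```

View pics/w2.png

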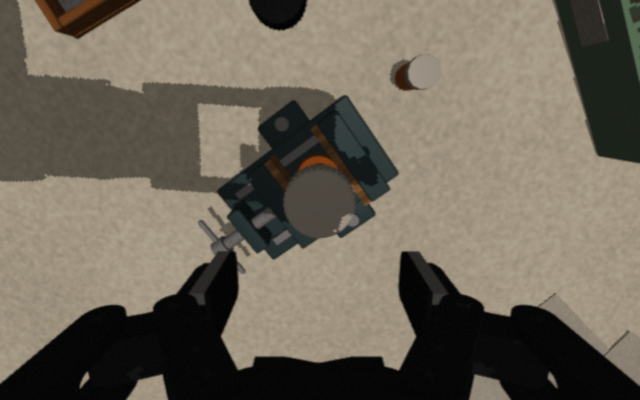

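The view shows the cap flat on the vial at about (320,203) and the gripper clear. Its top is at z 132.2, so the lower edge is 13 mm below the rim, which means it is locked.

```bash
python3 -c "
from h import *
print(r.sign_off())"
```

```text
the job is handed in; nothing more can be done
None
```

The white cap is locked on the amber vial about 13 mm below the rim and level, the gripper is clear of it, and the job was handed in about 21 s into the 70 s limit; the hand-in returned no verdict.

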